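Set the tilting book cradle to its 50 degree notch

TASK

The bed of the tilting book cradle lies low, held by its sliding locking pin in the long slot of the index disc. Draw the pin clear of the disc, swing the bed up with its lever to 50 degrees, the middle of the three single notches, and slide the pin fully home in that notch so that the bed is locked. Do not disturb the things standing round the cradle.

Things in the scene. Friction and masses are not known exactly. Their poses are not given: they have to be found in the camera images.
- cradle: Tilting book cradle, fixed: plywood base (x -110..110, y -185..125 mm), two grey cheeks (out to |y| 104), a 200 x 156 mm bed with a clamped book between. Origin on the table under the bed's middle; x away from the operator, y along the trunnion axis to the lever side, z up. Axis 120 mm up. Steel index disc at y -112..-120, radius 89, turns with the bed; fixed pin sleeve y -133..-163, top z 213.
- bed (a joint): Bed tilt, rad: 0 level, grows as its far (+x) edge rises and its top faces the operator; stops 0, 1.4. Friction hinge, stays where left; 4 to 5 N at the lever ball. Long slot: 0 to 0.23. Single notches: 0.524, 0.873 (50 deg), 1.222. They are 14 mm wide for the 10 mm round-nosed pin, which enters within about 0.04 rad of the middle; pushed at 10 to 15 N its nose trues the bed.
- lever_knob (a point): Centre of the black ball (28 mm) on the tilt lever, a 10 mm rod that turns with the bed, 90 mm from the axis. In the cradle's frame: x = 90 sin(0.873 - tilt), y = 125, z = 120 + 90 cos(0.873 - tilt) mm: it leans away (+x) while the bed is low and stands upright at 50 deg. Pushing it to -x raises the bed. Nothing else of the cradle stands outside the cheek there.
- pin (a joint): Travel of the locking pin along the cradle's y, 80 mm straight above the trunnion axis (z 200 mm), m: 0 fully home (nose right through the disc), growing to the stop at 0.030 as it is drawn to -y; clear of the disc beyond 0.014. Stays where it is left; about 2 N slides it.
- pin_knob (a point): Centre of the black ball (22 mm) on top of the pin's upright handle, a 12 mm rod rising 50 mm from the pin. In the cradle's frame: x = 0, y = -185 mm minus the travel, z = 250 mm. Push the handle to -y to draw the pin, to +y to drive it home. The sleeve and disc beside it stay below z 213 mm.
- binder_clip: Loose bystander: black binder clip, 47 mm high, beside the cradle on the lever side. Origin under its middle.
- awl: Loose bystander: awl with a wooden handle, 155 mm long, lying behind the cradle. Origin under its middle.
- oil_can: Loose bystander: red oil can, 56 mm across, 136 mm high, beside the cradle on the pin side. Origin under its centre.
- press_weight: Loose bystander: steel press weight with a brass knob, 55 x 60 x 53 mm, at the left of the table. Origin under its centre.

How it is judged:
By the outcome, as a careful person would: the job done as asked, in the order asked, and still so for the second after the job is handed in, with the robot touching nothing.
It also fails if it takes over 56 s, if anything falls off the work surface, if the arm or the gripper's body presses on something with over 40 N, if the wrist force passes 120 N, or if a joint passes its speed limit or range.

ROBOT

A 6-joint arm with a two-finger parallel gripper is mounted at the origin on the work surface; the furniture and walls round the work are solid. World frame = base frame: x ahead of the robot, y to its left, z up, the work surface at z = 0. Lengths are in m, angles in rad, forces in N, time in s.
With the tool pointing down it reaches from about 0.375 to 0.975 m from the base axis. Payload 3.8 kg.
Tool frame: the origin (TCP) lies at the very end of the fingers, on their centre line; the grasp point (between the pads) lies 19 mm behind it; z points along the fingers, y is the direction in which the jaws open and shut (so a half turn about z gives the same grasp; the last joint's range is limited). The gripper opens to 85 mm and grips with 20 to 120 N. Pads are 22 mm wide; open, the fingers measure 114 mm over their backs; the gripper's body (76 mm by 85 mm) begins 54 mm behind the grasp point. The pads swing forward as they close: fully open they stand 13 mm farther back than shut.
Start: joints at [1.201, 0.264, 1.604, -0, 1.274, -0.037], TCP at [0.221, 0.638, 0.231] pointing down, gripper open.
Joint ranges: [-2.63, 2.63], [-0.94, 2.18], [0.31, 2.57], [-1.31, 4.45], [0, 2.66], [-2.55, 2.55]. Speed limits (rad/s): [2.57, 2.57, 3.14, 3.14, 3.14, 3.14].

INTERFACE

Orientations are given as a rotation vector (axis times angle).
In Python, from workcell import bot, viewer gives the robot as it stands.
- The arm moves only by the tool jog_arm, never from a script. Its argument "motion" is a list of rows, each an object of numbers: "dx", "dy", "dz": the shift along the world's x, y, z in cm; "turn": the turn about the world's z in rad. A call has 1 to 12 rows; each row shifts and turns the commanded pose from where the row before left it; what a row does not reach is not made up. A row lasts 1/12 s, in which the tool goes at most 41.7 mm and 7.16 degrees, less where a joint would pass 70% of its speed; a pose out of reach is approached as far as the arm can. A call is refused whole if a number of a shift passes 4.17 or a number of a turn 0.125, either way. A call with a gripper value outside its range is refused whole. "fingers" is the finger opening in cm, from 0 to 8.54, set as the call begins (left out, the last holds). The fingers move at their own pace and stop on an object; "grip_force" is the grip in N (left out, the last holds). Time passes only in rows, so rows that do not move let the fingers close. It gives the time, the measured TCP pose, the force and the opening at its end, in the units of the state.
- bot.read_state(): the state, without advancing time (a new reading comes with each control period).
- viewer.read_camera(name): name is "scene" or "side" or "wrist"; returns (picture, depth): 480x640x3 uint8, red, green, blue; 480x640 float32, m along the optical axis (not along the pixel's ray), 0 where there is no reading.
- viewer.camera_info(name): a dict with "vertical_fov" (degrees; the focal length in pixels is half the picture's height over the tangent of half this angle, whatever the lens; pixels are square), "cx", "cy" (the principal point, pixels), "R" (3x3) and "t" (3): a world point X has camera coordinates R X + t. Camera axes: x right, y down, z forward; pixel columns grow to the right and rows downward; lengths in m; the calibration is good to about 2 mm. A picture is of the moment at which its call begins: read the wrist's pose just before it. camera_info takes no time and is no camera call; for the wrist camera it gives the pose at the moment of the call.
- bot.finish_job(): hands the job in, once; it reports no verdict.
The state is a dict: "time": time; "q": joint angles; "joint_vel": joint speeds; "joint_torque": joint torques, N m; "tool_pos": TCP position; "tcp_rot": TCP orientation; "wrist_force": force on the tool from outside, world axes, zero at the start; "torque": the same for the moment, N m; "width": opening from 0.0 (shut) to 1.0 (fully open).
Only numpy, scipy, OpenCV 4.12 (cv2) and the standard library are available. Lean on these libraries where they do the work, as an engineer would, in place of code of your own. Each camera call takes 0.05 s, during which the arm holds its last target. There are 200 camera calls.

## Working session

There is one attempt and no reset: what is moved stays moved. The work goes in short steps, Python scripts to look and compute and a tool call to move; the robot and the scene stay as the last step left them, time stands still between calls to the robot, and variables do not carry over. Pictures are saved under pics/ and viewed, about 8 in all and at most 12, crops included, and the job is handed in when it is done.

Besides the shell and the picture viewer there is one more tool, called after "Emit:" as name(argument=value, ...), one argument or row to a line, values as JSON. jog_arm: Moves the arm, as the interface text tells. Its arguments: {"type":"object","properties":{"motion":{"type":"array"},"fingers":{"type":"number"},"grip_force":{"type":"number"}},"required":["motion"]}

```bash
mkdir -p pics
cat > h.py <<'E'
import numpy as np, cv2
from workcell import bot, viewer
def shot(name,fn):
    i=viewer.camera_info(name); p,d=viewer.read_camera(name)
    cv2.imwrite('pics/'+fn+'.png',p[:,:,::-1]); np.savez('pics/'+fn+'.npz',p=p,d=d,R=i['R'],t=i['t'],c=[i['cx'],i['cy'],240/np.tan(np.radians(i['vertical_fov']/2))])
def world(fn):
    z=np.load('pics/'+fn+'.npz'); cx,cy,f=z['c']; d=z['d']
    v,u=np.mgrid[:480,:640]
    X=np.stack([(u-cx)/f*d,(v-cy)/f*d,d],-1)
    return z['p'],d,(X-z['t'])@z['R']
E
python3 - <<'E'
from h import *
shot('scene','s0');shot('side','d0')
print(bot.read_state())
for n in('scene','side'):
    i=viewer.camera_info(n);print(n,-np.array(i['R']).T@np.array(i['t']),np.array(i['R'])[2], i)
E
```

```text
{'time': 0.1, 'q': array([ 1.20109203e+00,  2.64702842e-01,  1.60530518e+00, -9.71342652e-06,
        1.27369261e+00, -3.68494188e-02]), 'joint_vel': array([-0.00159326, -0.00124125, -0.0022604 ,  0.00055542, -0.00151223,
       -0.00011032]), 'joint_torque': array([-4.39614423e-04, -5.16705751e+01, -3.68592060e+01, -9.57191651e-05,
        6.10290430e-03, -1.60578418e-05]), 'tool_pos': array([0.22027357, 0.63731545, 0.23003307]), 'tcp_rot': array([-0.52036323, -3.0977733 ,  0.00324555]), 'wrist_force': array([-0.40392279,  0.15583243, -0.26649202]), 'torque': array([-0.00327175,  0.03644424,  0.0394634 ]), 'width': 1.0010647950661453}
scene [0.64912736 0.86890587 0.85520612] [-0.07668707 -0.74998603 -0.65699319] {'vertical_fov': 52.24954433557821, 'cx': 319.2616412421926, 'cy': 245.188388681571, 'R': array([[-0.99542805,  0.09522001,  0.00749289],
       [ 0.05693933,  0.65456406, -0.75385928],
       [-0.07668707, -0.74998603, -0.65699319]]), 't': array([0.55701439, 0.03898964, 1.26331153])}
side [1.3008685  0.82970547 0.69188591] [-0.61870695 -0.63628115 -0.46081233] {'vertical_fov': 54.64357946324809, 'cx': 318.4601332735921, 'cy': 241.77314779805056, 'R': array([[-0.71476222,  0.69934209, -0.00596736],
       [ 0.32606237,  0.3256792 , -0.88747754],
       [-0.61870695, -0.63628115, -0.46081233]]), 't': array([ 0.35369243, -0.08034888,  1.65161189])}
```

View pics/s0.png

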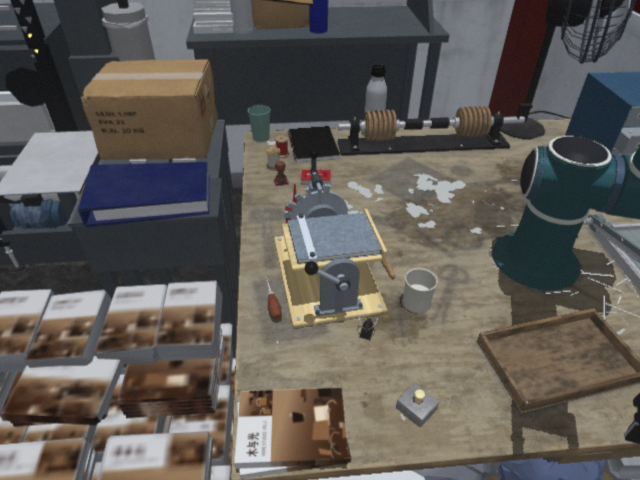

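View pics/d0.png

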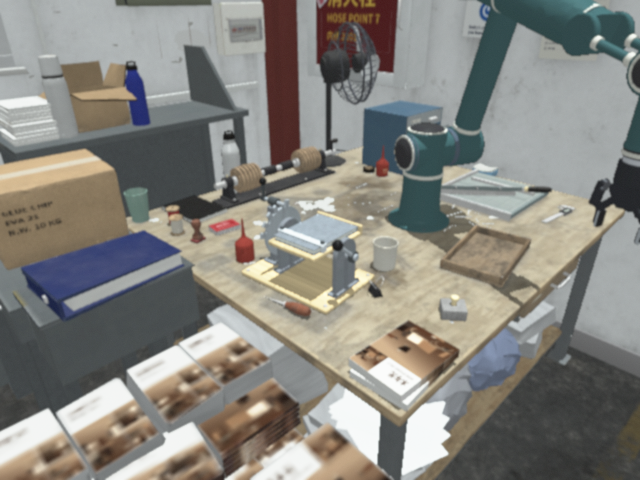

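Run:
```python
from h import *
p,d,W=world('s0'); p2,d2,W2=world('d0')
for n,pts,w in(('s',[(312,268),(341,282),(313,150),(313,160),(316,178),(367,328),(420,400),(274,300),(300,190),(290,230),(420,275),(310,240)],W),('d',[(337,245),(245,250),(270,205),(283,215),(375,285),(300,308),(345,265)],W2)):
    for u,v in pts: print(n,u,v,w[v,u].round(3))
a=cv2.resize(p[130:345,230:450],None,fx=3.5,fy=2.7*3.5/2.7)[:600]
b=cv2.resize(p2[180:320,220:410],None,fx=4,fy=4)
cv2.imwrite('pics/c1.png',cv2.resize(p[130:340,230:440],(600,600),interpolation=2)[:,:,::-1]);cv2.imwrite('pics/c2.png',b[:,:,::-1])
```

```text
s 312 268 [0.592 0.174 0.188]
s 341 282 [0.531 0.162 0.131]
s 313 150 [ 0.562 -0.157  0.259]
s 313 160 [ 0.563 -0.145  0.239]
s 316 178 [ 0.559 -0.108  0.212]
s 367 328 [0.476 0.203 0.026]
s 420 400 [0.411 0.395 0.046]
s 274 300 [0.673 0.105 0.028]
s 300 190 [ 0.583 -0.369 -0.001]
s 290 230 [0.628 0.012 0.155]
s 420 275 [0.335 0.088 0.062]
s 310 240 [0.586 0.053 0.157]
d 337 245 [0.604 0.174 0.187]
d 245 250 [ 0.621 -0.178  0.045]
d 270 205 [ 0.567 -0.117  0.19 ]
d 283 215 [ 0.555 -0.077  0.168]
d 375 285 [0.472 0.19  0.024]
d 300 308 [0.684 0.129 0.026]
d 345 265 [0.531 0.136 0.087]
```

View pics/c1.png

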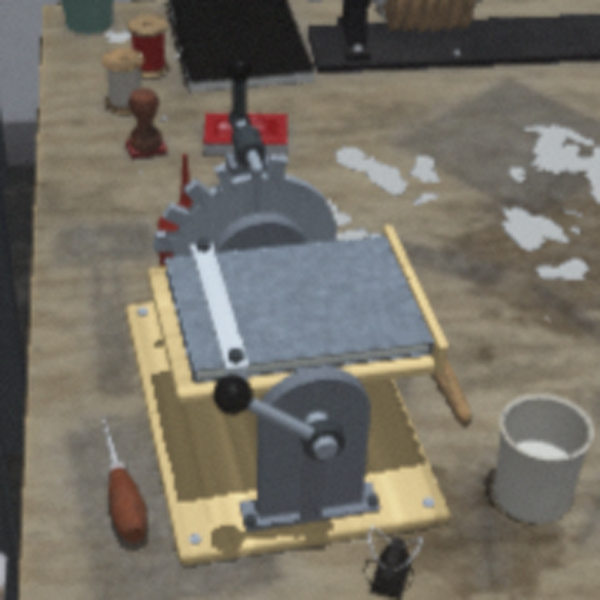

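View pics/c2.png

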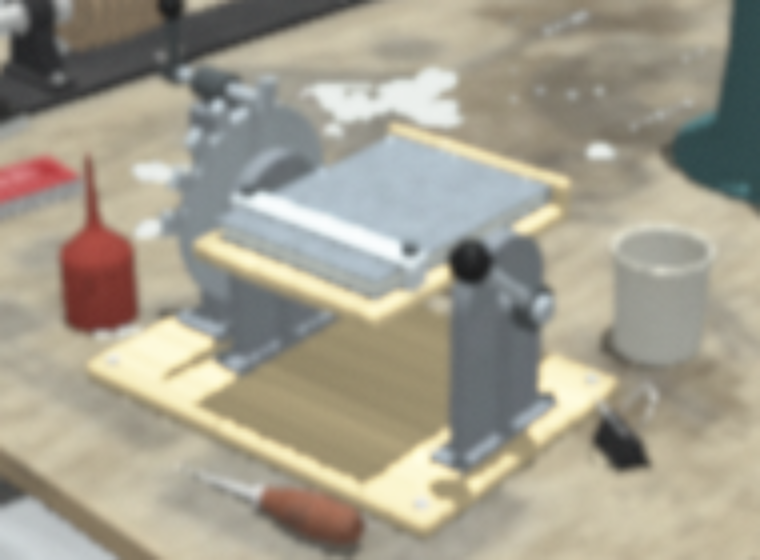

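Run:
```python
from h import *
def ray(fn,u,v):
    z=np.load('pics/'+fn+'.npz');cx,cy,f=z['c'];r=z['R'].T@np.array([(u-cx)/f,(v-cy)/f,1]);return -z['R'].T@z['t'],r/np.linalg.norm(r)
def tri(a,b):
    (o1,r1),(o2,r2)=ray('s0',*a),ray('d0',*b)
    s=np.linalg.lstsq(np.c_[r1,-r2],o2-o1,rcond=None)[0]
    p,q=o1+s[0]*r1,o2+s[1]*r2;return (p+q)/2,np.linalg.norm(p-q)
def blob(fn,x0,y0,x1,y1,zr=None):
    p,d,W=world(fn);m=(p.max(2)<70)
    if zr: m&=(W[...,2]>zr[0])&(W[...,2]<zr[1])
    m2=np.zeros_like(m);m2[y0:y1,x0:x1]=m[y0:y1,x0:x1]
    n,l,st,c=cv2.connectedComponentsWithStats(m2.astype(np.uint8));k=1+np.argmax(st[1:,4]);print(fn,st[k],c[k]);return c[k]
print('lever',tri(blob('s0',303,258,321,278),blob('d0',328,236,345,254)))
print('pinknob',tri(blob('s0',300,145,325,166,(.235,.3)),blob('d0',250,172,272,192,(.23,.3))))
for fn in('s0','d0'):
    p,d,W=world(fn);h=cv2.cvtColor(p,cv2.COLOR_RGB2HSV)
    m=(W[...,2]>.006)&(W[...,2]<.03)&(h[...,1]>70)&(h[...,0]>15)&(h[...,0]<35)&(abs(W[...,0]-.55)<.17)&(W[...,1]>-.23)&(W[...,1]<.21)
    n,l,st,c=cv2.connectedComponentsWithStats(m.astype(np.uint8));k=1+np.argmax(st[1:,4]);P=W[l==k]
    r=cv2.minAreaRect((P[:,:2]*1000).astype(np.float32));print(fn,st[k],np.median(P[:,2]),r,cv2.boxPoints(r).round())
```

```text
s0 [305 261  13  14 144] [310.89583333 267.70138889]
d0 [333 241  10  10  77] [337.36363636 245.32467532]
lever (array([0.59333648, 0.1653142 , 0.17943614]), np.float64(0.0016605259916967778))
s0 [309 150  10  12  73] [313.39726027 154.8630137 ]
d0 [260 179   5  10  43] [262.20930233 183.20930233]
pinknob (array([ 0.56013047, -0.15655914,  0.24356203]), np.float64(0.004389337696232728))
s0 [ 274  236  114   92 3216] 0.01337604102983109 ((543.1370239257812, 4.8408966064453125), (219.88795471191406, 313.1756286621094), 6.358674049377441) [[ 417.  148.]
 [ 451. -163.]
 [ 670. -139.]
 [ 635.  173.]]
d0 [ 269  256   62   45 1524] 0.014219894529309773 ((543.0443115234375, 28.329818725585938), (204.1114959716797, 156.05165100097656), 4.059205532073975) [[436.  99.]
 [447. -57.]
 [650. -42.]
 [639. 113.]]
```

Emit:
jog_arm(
  motion=[
    {"dz": 3},
    {"dz": 3},
    {"dz": 3},
    {"dx": 1.4,"dy": -3.3,"turn": 0.045},
    {"dx": 1.4,"dy": -3.3,"turn": 0.045},
    {"dx": 1.4,"dy": -3.3,"turn": 0.045},
    {"dx": 1.4,"dy": -3.3,"turn": 0.045},
    {"dx": 1.4,"dy": -3.3,"turn": 0.045},
    {"dx": 1.4,"dy": -3.3,"turn": 0.045},
    {"dx": 1.4,"dy": -3.3,"turn": 0.045},
    {"dx": 1.4,"dy": -3.3,"turn": 0.045},
    {"dx": 1.4,"dy": -3.3,"turn": 0.045},
  ],
  fingers=4.5,
)

```text
validation failed for argument at $.mo...
```

Emit:
jog_arm(
  motion=[
    {"dx": 1.45,"dy": -3.3,"turn": 0.04},
    {"dx": 1.45,"dy": -3.3},
    {"dx": 1.45,"dy": -3.3},
    {"dx": 1.45,"dy": -3.3},
    {"dx": 1.45,"dy": -3.3},
    {"dx": 1.45,"dy": -3.3},
    {"dx": 1.45,"dy": -3.3},
    {"dx": 1.45,"dy": -3.3},
    {"dx": 1.45,"dy": -3.3},
    {"dx": 1.45,"dy": -3.3},
    {"dx": 1.45,"dy": -3.3},
    {"dx": 1.45,"dy": -3.3},
  ],
)

```text
validation failed for argument at $.mo...
```

Emit:
jog_arm(
  motion=[
    {"dx": 0,"dy": 0,"dz": 3,"turn": 0},
    {"dx": 0,"dy": 0,"dz": 3,"turn": 0},
    {"dx": 0,"dy": 0,"dz": 3,"turn": 0},
    {"dx": 1.4,"dy": -3.3,"dz": 0,"turn": 0.045},
    {"dx": 1.4,"dy": -3.3,"dz": 0,"turn": 0.045},
    {"dx": 1.4,"dy": -3.3,"dz": 0,"turn": 0.045},
    {"dx": 1.4,"dy": -3.3,"dz": 0,"turn": 0.045},
    {"dx": 1.4,"dy": -3.3,"dz": 0,"turn": 0.045},
    {"dx": 1.4,"dy": -3.3,"dz": 0,"turn": 0.045},
    {"dx": 1.4,"dy": -3.3,"dz": 0,"turn": 0.045},
    {"dx": 1.4,"dy": -3.3,"dz": 0,"turn": 0.045},
    {"dx": 1.4,"dy": -3.3,"dz": 0,"turn": 0.045},
  ],
  fingers=4.5,
)

```text
time: 1.1
tool_pos: [0.3465, 0.3391, 0.3208]
tcp_rot: [0.118, -3.139, 0.001]
wrist_force: [0.1, 0.3, -0.2]
width: 0.525
```

Emit:
jog_arm(
  motion=[
    {"dx": 1.6,"dy": -3.7,"dz": 0,"turn": 0.036},
    {"dx": 1.6,"dy": -3.7,"dz": 0,"turn": 0},
    {"dx": 1.6,"dy": -3.7,"dz": 0,"turn": 0},
    {"dx": 1.6,"dy": -3.7,"dz": 0,"turn": 0},
    {"dx": 1.6,"dy": -3.7,"dz": 0,"turn": 0},
    {"dx": 1.6,"dy": -3.7,"dz": 0,"turn": 0},
    {"dx": 1.6,"dy": -3.7,"dz": 0,"turn": 0},
    {"dx": 1.6,"dy": -3.7,"dz": 0,"turn": 0},
    {"dx": 1.6,"dy": -3.7,"dz": 0,"turn": 0},
    {"dx": 1.6,"dy": -3.7,"dz": 0,"turn": 0},
    {"dx": 1.6,"dy": -3.7,"dz": 0,"turn": 0},
    {"dx": 1.6,"dy": -3.7,"dz": 0,"turn": 0},
  ],
)

```text
time: 2.1
tool_pos: [0.5386, -0.1051, 0.3208]
tcp_rot: [0.169, -3.137, -0.001]
wrist_force: [1.2, 0.5, 0.4]
width: 0.529
```

Emit:
jog_arm(
  motion=[
    {"dx": 1.1,"dy": -2.4,"dz": 0,"turn": 0},
    {"dx": 1.1,"dy": -2.4,"dz": 0,"turn": 0},
    {"dx": 0,"dy": 0,"dz": 0,"turn": 0},
    {"dx": 0,"dy": 0,"dz": 0,"turn": 0},
  ],
)

```text
time: 2.43
tool_pos: [0.5603, -0.1521, 0.3202]
tcp_rot: [0.166, -3.135, -0.002]
wrist_force: [-0.3, -0.5, 0.7]
width: 0.53
```

Run:
```python
from h import *
shot('wrist','w0'); s=bot.read_state();print(s['tool_pos'],s['tcp_rot'],s['width'])
i=viewer.camera_info('wrist');print(np.array(i['R']),-np.array(i['R']).T@i['t'])
```

```text
[ 0.56007649 -0.15105558  0.32041182] [ 1.68045813e-01 -3.13544518e+00 -1.87740490e-03] 0.5236513760900234
[[-0.10711296  0.99424634  0.00101365]
 [ 0.94475996  0.10146391  0.31166278]
 [ 0.30976673  0.03434078 -0.95019223]] [ 0.47976102 -0.15895857  0.46188975]
```

View pics/w0.png

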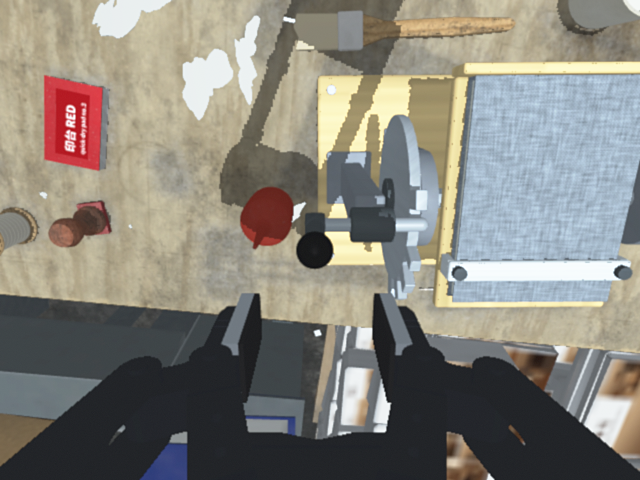

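Run:
```python
from h import *
z=np.load('pics/w0.npz');cx,cy,f=z['c'];R,t=z['R'],z['t'];C=-R.T@t
p,d,W=world('w0');m=np.zeros((480,640),np.uint8);m[225:275,290:340]=(p[225:275,290:340].max(2)<45)&(W[225:275,290:340,2]>.238)
n,l,st,c=cv2.connectedComponentsWithStats(m);k=1+np.argmax(st[1:,4]);print(st[k],c[k])
r=R.T@[(c[k][0]-cx)/f,(c[k][1]-cy)/f,1];P=C+r*(.25-C[2])/r[2];print(P, W[l==k].mean(0))
a=0.111;e=P[:2]-[.540,.0345];print('cradle x,y',np.cos(a)*e[0]+np.sin(a)*e[1],-np.sin(a)*e[0]+np.cos(a)*e[1])
```

```text
[ 297  231   35   37 1009] [314.13280476 249.5074331 ]
[ 0.55929586 -0.15258296  0.25      ] [ 0.55679654 -0.15281352  0.25664721]
cradle x,y -0.001546478481118746 -0.1880690657240248
```

Emit:
jog_arm(
  motion=[
    {"dx": -0.1,"dy": -0.15,"dz": -2,"turn": 0},
    {"dx": 0,"dy": 0,"dz": -2,"turn": 0},
    {"dx": 0,"dy": 0,"dz": -2,"turn": 0},
    {"dx": 0,"dy": 0,"dz": -2,"turn": 0},
    {"dx": 0,"dy": 0,"dz": -1.5,"turn": 0},
    {"dx": 0,"dy": 0,"dz": 0,"turn": 0},
    {"dx": 0,"dy": 0,"dz": 0,"turn": 0},
  ],
)

```text
time: 3.07
tool_pos: [0.5585, -0.151, 0.2256]
tcp_rot: [0.172, -3.135, -0.002]
wrist_force: [0.3, 0.9, 1.3]
width: 0.526
```

Emit:
jog_arm(
  motion=[
    {"dx": 0,"dy": 0,"dz": 0,"turn": 0},
    {"dx": 0,"dy": 0,"dz": 0,"turn": 0},
    {"dx": 0,"dy": 0,"dz": 0,"turn": 0},
    {"dx": 0,"dy": 0,"dz": 0,"turn": 0},
  ],
  fingers=2.6,
  grip_force=20,
)

```text
time: 3.4
tool_pos: [0.5602, -0.1527, 0.2277]
tcp_rot: [-0.17, 3.135, -0.001]
wrist_force: [0.2, -0.1, 0.8]
width: 0.304
```

Emit:
jog_arm(
  motion=[
    {"dx": 0.035,"dy": -0.33,"dz": 0,"turn": 0},
    {"dx": 0.035,"dy": -0.33,"dz": 0,"turn": 0},
    {"dx": 0.035,"dy": -0.33,"dz": 0,"turn": 0},
    {"dx": 0.035,"dy": -0.33,"dz": 0,"turn": 0},
    {"dx": 0.035,"dy": -0.33,"dz": 0,"turn": 0},
    {"dx": 0.035,"dy": -0.33,"dz": 0,"turn": 0},
    {"dx": 0.035,"dy": -0.33,"dz": 0,"turn": 0},
    {"dx": 0.035,"dy": -0.33,"dz": 0,"turn": 0},
    {"dx": 0,"dy": 0,"dz": 0,"turn": 0},
    {"dx": 0,"dy": 0,"dz": 0,"turn": 0},
  ],
)

```text
time: 4.23
tool_pos: [0.562, -0.1796, 0.2259]
tcp_rot: [0.169, -3.136, 0.001]
wrist_force: [1.0, -0.2, 0.5]
width: 0.302
```

Emit:
jog_arm(
  motion=[
    {"dx": 0,"dy": 0,"dz": 0,"turn": 0},
    {"dx": 0,"dy": 0,"dz": 0,"turn": 0},
    {"dx": 0,"dy": 0,"dz": 0,"turn": 0},
    {"dx": 0,"dy": 0,"dz": 3,"turn": 0},
    {"dx": 0,"dy": 0,"dz": 3,"turn": 0},
    {"dx": 0,"dy": 0,"dz": 3,"turn": 0},
    {"dx": 0,"dy": 0,"dz": 0,"turn": 0},
    {"dx": 0,"dy": 0,"dz": 0,"turn": 0},
  ],
  fingers=4.5,
)

```text
time: 4.9
tool_pos: [0.5637, -0.1794, 0.3194]
tcp_rot: [-0.17, 3.132, -0.004]
wrist_force: [0.1, -1.1, 0.0]
width: 0.525
```

```bash
cat >> h.py <<'E'
def knob(fn):
    z=np.load('pics/'+fn+'.npz');cx,cy,f=z['c'];R,t=z['R'],z['t'];C=-R.T@t
    p,d,W=world(fn);m=((p.max(2)<45)&(W[...,2]>.238)&(W[...,2]<.27)&(abs(W[...,0]-.56)<.03)&(abs(W[...,1]+.165)<.05)).astype(np.uint8)
    n,l,st,c=cv2.connectedComponentsWithStats(m);k=1+np.argmax(st[1:,4])
    r=R.T@[(c[k][0]-cx)/f,(c[k][1]-cy)/f,1];P=C+r*(.25-C[2])/r[2];print('knob',st[k],c[k],P,cr(P))
def cr(P,a=0.111):
    e=np.array(P[:2])-[.540,.0345];return np.cos(a)*e[0]+np.sin(a)*e[1],-np.sin(a)*e[0]+np.cos(a)*e[1]
E
python3 - <<'E'
from h import *
shot('wrist','w1'); s=bot.read_state();print(s['tool_pos'],s['width'])
knob('w1')
E
```

```text
[ 0.56261757 -0.17906167  0.31712135] 0.5222964838295042
knob [ 303  231   36   37 1028] [320.09824903 248.67412451] [ 0.56199198 -0.17683492  0.25      ] (np.float64(-0.0015533929388276552), np.float64(-0.21247043039960334))
```

Emit:
jog_arm(
  motion=[
    {"dx": 0.72,"dy": 3.52,"dz": 0,"turn": 0},
    {"dx": 0.72,"dy": 3.52,"dz": 0,"turn": 0},
    {"dx": 0.72,"dy": 3.52,"dz": 0,"turn": 0},
    {"dx": 0.72,"dy": 3.52,"dz": 0,"turn": 0},
    {"dx": 0.72,"dy": 3.52,"dz": 0,"turn": 0},
    {"dx": 0.72,"dy": 3.52,"dz": 0,"turn": 0},
    {"dx": 0.72,"dy": 3.52,"dz": 0,"turn": 0},
    {"dx": 0.72,"dy": 3.52,"dz": 0,"turn": 0},
    {"dx": 0.72,"dy": 3.52,"dz": 0,"turn": 0},
    {"dx": 0.72,"dy": 3.52,"dz": 0,"turn": 0},
    {"dx": 0,"dy": 0,"dz": 0,"turn": 0},
    {"dx": 0,"dy": 0,"dz": 0,"turn": 0},
  ],
  fingers=0,
)

```text
time: 5.95
tool_pos: [0.6332, 0.1749, 0.3134]
tcp_rot: [0.175, -3.132, 0.002]
wrist_force: [0.3, -0.2, -0.4]
width: 0.003
```

Emit:
jog_arm(
  motion=[
    {"dx": 0,"dy": 0,"dz": -3,"turn": 0},
    {"dx": 0,"dy": 0,"dz": -3,"turn": 0},
    {"dx": 0,"dy": 0,"dz": -3,"turn": 0},
    {"dx": 0,"dy": 0,"dz": -3,"turn": 0},
    {"dx": 0,"dy": 0,"dz": -2.8,"turn": 0},
    {"dx": 0,"dy": 0,"dz": 0,"turn": 0},
    {"dx": 0,"dy": 0,"dz": 0,"turn": 0},
  ],
)

```text
time: 6.53
tool_pos: [0.632, 0.1712, 0.1653]
tcp_rot: [0.167, -3.131, 0.002]
wrist_force: [1.0, -0.1, 1.0]
width: 0.003
```

Run:
```python
from h import *
s=bot.read_state();print(s['time'],s['tool_pos'],s['tcp_rot'],s['width'],s['wrist_force'],cr(s['tool_pos']))
```

```text
6.5333 [0.6319965  0.171202   0.16531144] [ 1.67469649e-01 -3.13067993e+00  2.38820497e-03] 0.002890793236795372 [ 1.01781402 -0.09116887  0.97302963] (np.float64(0.10657312197566982), np.float64(0.12567005735191072))
```

Emit:
jog_arm(
  motion=[
    {"dx": -0.75,"dy": -0.083,"dz": 0.1,"turn": 0},
    {"dx": -0.75,"dy": -0.083,"dz": 0.1,"turn": 0},
    {"dx": -0.75,"dy": -0.083,"dz": 0.1,"turn": 0},
    {"dx": -0.75,"dy": -0.083,"dz": 0.1,"turn": 0},
    {"dx": -0.75,"dy": -0.083,"dz": 0.1,"turn": 0},
    {"dx": -0.75,"dy": -0.083,"dz": 0.1,"turn": 0},
    {"dx": -0.75,"dy": -0.083,"dz": 0.1,"turn": 0},
    {"dx": -0.75,"dy": -0.083,"dz": 0.1,"turn": 0},
    {"dx": -0.75,"dy": -0.083,"dz": 0.1,"turn": 0},
    {"dx": -0.75,"dy": -0.083,"dz": 0.1,"turn": 0},
    {"dx": 0,"dy": 0,"dz": 0,"turn": 0},
    {"dx": 0,"dy": 0,"dz": 0,"turn": 0},
  ],
)

```text
time: 7.53
tool_pos: [0.5617, 0.1652, 0.1822]
tcp_rot: [-0.17, 3.129, 0.002]
wrist_force: [4.9, 0.7, 2.6]
width: -0.0
```

```bash
cat >> h.py <<'E'
def tilt(fn):
    # disc/bed tilt from the lever ball seen in the scene view: ray cut with plane cradle y=.125
    z=np.load('pics/'+fn+'.npz');cx,cy,f=z['c'];R,t=z['R'],z['t'];C=-R.T@t
    p,d,W=world(fn);X,Y=cr(np.moveaxis(W,-1,0)[:2].reshape(2,-1)) if 0 else (None,None)
    a=.111;ex=W[...,0]-.540;ey=W[...,1]-.0345;X=np.cos(a)*ex+np.sin(a)*ey;Y=-np.sin(a)*ex+np.cos(a)*ey
    m=((p.max(2)<70)&(abs(Y-.13)<.02)&(abs(X)<.1)&(W[...,2]>.16)&(W[...,2]<.235)).astype(np.uint8)
    n,l,st,c=cv2.connectedComponentsWithStats(m)
    for k in range(1,n):
        if st[k,4]<20: continue
        r=R.T@[(c[k][0]-cx)/f,(c[k][1]-cy)/f,1];yd=np.array([-np.sin(a),np.cos(a),0]);o=np.array([.540,.0345,0])
        P=C+r*((.125-(C-o)@yd)/(r@yd));x=cr(P)[0];print(st[k],c[k],P,'x',x,'tilt',.873-np.arctan2(x,P[2]-.12),'rad',np.hypot(x,P[2]-.12))
    # bed surface plane
    h=cv2.cvtColor(p,cv2.COLOR_RGB2HSV)
    m=(abs(Y)<.05)&(abs(X)<.09)&(W[...,2]>.1)&(W[...,2]<.3)&(d>0)&(h[...,0]>95)&(h[...,0]<120)
    P=np.c_[X[m],Y[m],W[m][:,2]]
    for _ in range(6):
        q=P-P.mean(0);u=np.linalg.svd(q,full_matrices=False)[2][2];e=abs(q@u);P=P[e<max(.004,0*e.std())] if (e<.004).sum()>200 else P[e<np.median(e)*2]
    u*=np.sign(u[2]);print('bed n',u,'tilt',np.arctan2(-u[0],u[2]),len(P))
E
python3 - <<'E'
from h import *
s=bot.read_state();print(s['time'],s['tool_pos'],s['wrist_force'],cr(s['tool_pos']))
tilt('s0')
shot('scene','s1');tilt('s1');shot('side','d1');tilt('d0');tilt('d1')
E
```

```text
7.5333 [0.56165417 0.16516412 0.18224901] [4.85681341 0.70821293 2.5888233 ] (np.float64(0.03599485450190602), np.float64(0.127461306261249))
[305 261  13  14 140] [311.         267.86428571] [0.59335836 0.16622126 0.18098035] x 0.06762103683307083 tilt 0.03600992410987147 rad 0.09105607056456581
bed n [-0.02444151  0.0014074   0.99970027] tilt 0.024443973199360595 2001
[335 247  11  14  57] [341.80701754 254.40350877] [0.53157913 0.15933546 0.20604721] x 0.005459253945804784 tilt 0.8096400567869796 rad 0.08622022148497617
[324 259   9   9  66] [328.03030303 263.18181818] [0.55895552 0.16238678 0.18735344] x 0.0330051692636839 tilt 0.4173605980746001 rad 0.07500551370394183
bed n [-0.67264498  0.00078681  0.73996494] tilt 0.7377777568479538 406
[333 241  10  10  77] [337.36363636 245.32467532] [0.59361037 0.16624935 0.17912575] x 0.06787461123717367 tilt 0.01882203991681508 rad 0.09001565071524203
bed n [-0.02455486 -0.00239261  0.99969562] tilt 0.02455740213932716 945
[339 217  18  22 128] [347.6953125 227.1015625] [0.55380084 0.16181225 0.21175742] x 0.027818564537598504 tilt 0.5786328295121541 rad 0.09588168170168089
bed n [-0.92059225  0.0146722   0.39024945] tilt 1.169848190559362 46
```

View pics/s1.png

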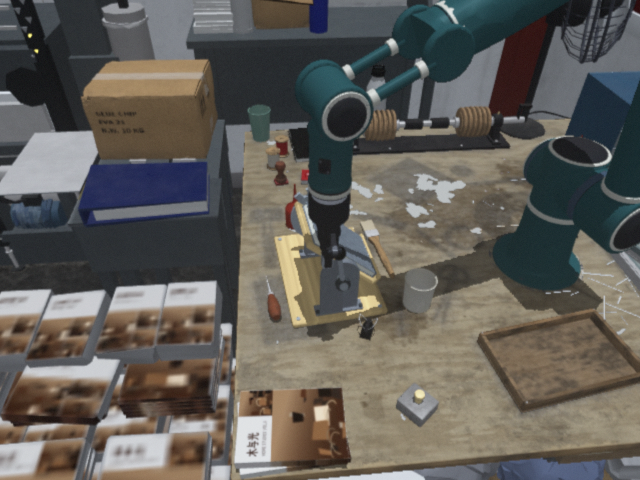

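Emit:
jog_arm(
  motion=[
    {"dx": -0.3,"dy": -0.033,"dz": 0,"turn": 0},
    {"dx": -0.3,"dy": -0.033,"dz": 0,"turn": 0},
    {"dx": -0.3,"dy": -0.033,"dz": 0,"turn": 0},
    {"dx": -0.3,"dy": -0.033,"dz": 0,"turn": 0},
    {"dx": 0,"dy": 0,"dz": 0,"turn": 0},
    {"dx": 0,"dy": 0,"dz": 0,"turn": 0},
    {"dx": 0,"dy": 0,"dz": 0,"turn": 0},
  ],
)

```text
time: 8.22
tool_pos: [0.5461, 0.1633, 0.1773]
tcp_rot: [0.17, -3.134, 0.001]
wrist_force: [0.3, 0.0, 0.9]
width: -0.0
```

Run:
```python
from h import *
s=bot.read_state();print(s['time'],s['tool_pos'],s['wrist_force'],cr(s['tool_pos']))
shot('scene','s2');tilt('s2')
```

```text
8.2167 [0.54609223 0.16329095 0.17727502] [0.33904232 0.03354624 0.89655789] (np.float64(0.020321196395779006), np.float64(0.1273234950128783))
[346 245   8  14  55] [349.85454545 251.16363636] [0.51554111 0.15754789 0.21180168] x -0.010678082191516516 tilt 0.9887964957314511 rad 0.09242061200995572
[327 248   8   9  31] [330.32258065 252.19354839] [0.55495203 0.16194056 0.21606752] x 0.028976884694323773 tilt 0.5800480997872774 rad 0.1003425558611809
[332 260   8   9  68] [335.66176471 264.11764706] [0.54325707 0.16063706 0.18185941] x 0.01720950143508319 tilt 0.6016580147637094 rad 0.06420867281286562
bed n [-0.77214642 -0.00412877  0.63543124] tilt 0.8822224282464696 52
```

Emit:
jog_arm(
  motion=[
    {"dx": 2,"dy": 0.2,"dz": 0,"turn": 0},
    {"dx": 2,"dy": 0.2,"dz": 0,"turn": 0},
    {"dx": 2,"dy": 0.2,"dz": 1,"turn": 0},
    {"dx": 0,"dy": 0,"dz": 3.5,"turn": 0},
    {"dx": 0,"dy": -1,"dz": 3.5,"turn": 0},
    {"dx": 0,"dy": -3,"dz": 2.7,"turn": 0},
    {"dx": 0,"dy": -3,"dz": 2.7,"turn": 0},
    {"dx": 0,"dy": -3.5,"dz": 1,"turn": 0},
    {"dx": 0,"dy": -3.5,"dz": 0,"turn": 0},
    {"dx": 0,"dy": -3.5,"dz": 0,"turn": 0},
    {"dx": 0,"dy": 0,"dz": 0,"turn": 0},
    {"dx": 0,"dy": 0,"dz": 0,"turn": 0},
  ],
)

```text
time: 9.27
tool_pos: [0.6063, -0.0072, 0.3211]
tcp_rot: [0.164, -3.134, -0.001]
wrist_force: [-0.4, 0.5, 0.0]
width: 0.002
```

Run:
```python
from h import *
s=bot.read_state();print(s['time'],s['tool_pos'],s['wrist_force'],cr(s['tool_pos']))
shot('scene','s3');tilt('s3');shot('side','d3');tilt('d3')
shot('wrist','w3')
a=np.load('pics/s3.npz')['p'][180:330,260:420];b=np.load('pics/w3.npz')['p']
cv2.imwrite('pics/c3.png',np.hstack([cv2.resize(a,(400,375)),cv2.resize(b,(400,375))])[:,:,::-1])
```

```text
9.2667 [ 0.60626071 -0.00721157  0.3210814 ] [-0.42633904  0.45798923  0.04079102] (np.float64(0.06123245089208337), np.float64(-0.0487947131060872))
[340 245  14  14 149] [346.39597315 251.5704698 ] [0.52254737 0.1583288  0.21196438] x -0.003628436106106239 tilt 0.9124343457284154 rad 0.09203593010845079
bed n [-7.92813172e-01  6.24216731e-04  6.09464424e-01] tilt 0.9154113002501623 481
[351 219   9  10  73] [354.91780822 223.36986301] [0.52416781 0.15850941 0.21062628] x -0.0019979613558579676 tilt 0.8950425886727471 rad 0.09064829853600911
bed n [-0.97661162 -0.00350266  0.21498251] tilt 1.354121054072182 83
```

View pics/c3.png

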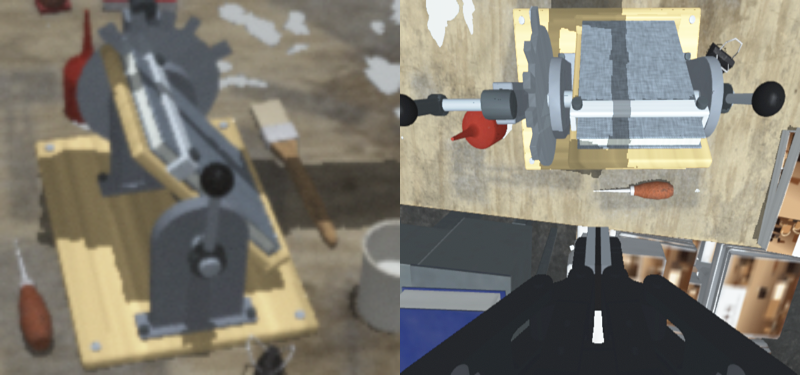

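Run:
```python
from h import *
p,d,W=world('w3');z=np.load('pics/w3.npz');cx,cy,f=z['c'];R,t=z['R'],z['t'];C=-R.T@t
for nm,(x0,y0,x1,y1),h,lo in(('pin',(0,100,60,180),.25,.235),('lever',(570,80,639,170),.21,.185)):
    m=np.zeros((480,640),np.uint8);m[y0:y1,x0:x1]=((p.max(2)<50)&(W[...,2]>lo))[y0:y1,x0:x1]
    m=cv2.morphologyEx(m,cv2.MORPH_OPEN,np.ones((15,15)))
    c,_=cv2.findContours(m,0,1);c=max(c,key=cv2.contourArea);(u,v),r=cv2.minEnclosingCircle(c)
    q=R.T@[(u-cx)/f,(v-cy)/f,1];P=C+q*(h-C[2])/q[2];print(nm,u,v,r,cv2.boundingRect(c),P,cr(P))
```

```text
pin 12.659918785095215 142.7813720703125 16.64832305908203 (4, 128, 23, 30) [ 0.56304277 -0.170803    0.25      ] (np.float64(0.00015909724591416444), np.float64(-0.20659202588897504))
lever 583.0 128.5 20.155742645263672 (570, 110, 22, 38) [0.52275765 0.15403548 0.21      ] (np.float64(-0.003895031764172961), np.float64(0.12070980774156294))
```

Emit:
jog_arm(
  motion=[
    {"dx": -2.2,"dy": 2.7,"dz": 0,"turn": 0},
    {"dx": -2.2,"dy": 2.7,"dz": 0,"turn": 0},
    {"dx": -2.2,"dy": 2.7,"dz": 0,"turn": 0},
    {"dx": -2.2,"dy": 2.7,"dz": 0,"turn": 0},
    {"dx": -2.2,"dy": 2.7,"dz": 0,"turn": 0},
    {"dx": -2.2,"dy": 2.7,"dz": 0,"turn": 0},
    {"dx": 0,"dy": 0,"dz": -3.4,"turn": 0},
    {"dx": 0,"dy": 0,"dz": -3.4,"turn": 0},
    {"dx": 0,"dy": 0,"dz": -3.4,"turn": 0},
    {"dx": 0,"dy": 0,"dz": -3.2,"turn": 0},
    {"dx": 0,"dy": 0,"dz": 0,"turn": 0},
    {"dx": 0,"dy": 0,"dz": 0,"turn": 0},
  ],
)

```text
time: 10.42
tool_pos: [0.4731, 0.1571, 0.1864]
tcp_rot: [0.173, -3.131, 0.002]
wrist_force: [0.1, 1.0, 0.9]
width: -0.002
```

Run:
```python
from h import *
for _ in range(3):
    viewer.read_camera('wrist');s=bot.read_state();print(s['time'],s['tool_pos'],s['wrist_force'],cr(s['tool_pos']))
```

```text
10.4667 [0.47509856 0.15731394 0.18883144] [ 0.98271445 -0.66845729  1.22402676] (np.float64(-0.05089765836493444), np.float64(0.1292473921402056))
10.5167 [0.47642033 0.15742306 0.19029105] [0.66664813 0.55746057 0.64191655] (np.float64(-0.04957193136172483), np.float64(0.12920943228550383))
10.5667 [0.47706989 0.15739069 0.19102428] [ 0.18034583 -1.58223267  0.17147418] (np.float64(-0.048929950280965195), np.float64(0.1291053070410297))
```

Emit:
jog_arm(
  motion=[
    {"dx": 0.5,"dy": 0.055,"dz": 0,"turn": 0},
    {"dx": 0.5,"dy": 0.055,"dz": 0,"turn": 0},
    {"dx": 0.5,"dy": 0.055,"dz": 0,"turn": 0},
    {"dx": 0.5,"dy": 0.055,"dz": 0,"turn": 0},
    {"dx": 0.2,"dy": 0.02,"dz": 0,"turn": 0},
    {"dx": 0.2,"dy": 0.02,"dz": 0,"turn": 0},
    {"dx": 0,"dy": 0,"dz": 0,"turn": 0},
    {"dx": 0,"dy": 0,"dz": 0,"turn": 0},
    {"dx": 0,"dy": 0,"dz": 0,"turn": 0},
  ],
)

```text
time: 11.32
tool_pos: [0.4989, 0.1588, 0.1882]
tcp_rot: [0.17, -3.136, 0.001]
wrist_force: [-4.4, -1.2, 2.8]
width: 0.0
```

Run:
```python
from h import *
s=bot.read_state();print(s['time'],s['tool_pos'],s['wrist_force'],cr(s['tool_pos']))
shot('scene','s4');tilt('s4');shot('side','d4');tilt('d4')
```

```text
11.3167 [0.49887312 0.15878182 0.18820391] [-4.42586847 -1.1690758   2.80030688] (np.float64(-0.027106810504674145), np.float64(0.12807268073613104))
[339 240  17  20 180] [346.42222222 251.31666667] [0.52252437 0.15832624 0.2126317 ] x -0.003651573090761742 tilt 0.9123999408151173 rad 0.09270364225996276
[356 252   8  10  61] [359.01639344 256.98360656] [0.49572146 0.15533883 0.19263546] x -0.030620459673782213 tilt 1.2719563377812748 rad 0.07882589628974453
bed n [-7.80276343e-01 -3.03741392e-04  6.25434838e-01] tilt 0.8951075947400439 475
[356 213  12  15  58] [363.5        218.53448276] [0.4875421  0.15442718 0.21034847] x -0.03885047036175569 tilt 1.2791039296367388 rad 0.09834736884064112
[350 219  10  10  80] [354.675  223.4125] [0.52519385 0.15862377 0.21089146] x -0.0009655694732888832 tilt 0.8836229244512808 rad 0.09089659237900964
bed n [-0.97065086  0.01227672  0.24017951] tilt 1.3282269060846479 86
```

Emit:
jog_arm(
  motion=[
    {"dx": 0.1,"dy": 0.01,"dz": 0,"turn": 0},
    {"dx": 0.1,"dy": 0.01,"dz": 0,"turn": 0},
    {"dx": 0,"dy": 0,"dz": 0,"turn": 0},
    {"dx": 0,"dy": 0,"dz": 0,"turn": 0},
    {"dx": 0,"dy": 0,"dz": 0,"turn": 0},
  ],
)

```text
time: 11.83
tool_pos: [0.501, 0.1591, 0.1883]
tcp_rot: [0.17, -3.136, 0.001]
wrist_force: [-4.5, -1.3, 4.2]
width: -0.002
```

Run:
```python
from h import *
s=bot.read_state();print(s['time'],s['tool_pos'],s['wrist_force'],cr(s['tool_pos']))
shot('scene','s5');tilt('s5');shot('side','d5');tilt('d5')
```

```text
11.8333 [0.50100954 0.15906102 0.18830153] [-4.52982833 -1.28705207  4.2490918 ] (np.float64(-0.02495260768874536), np.float64(0.12811350936151933))
[338 241  17  19 171] [345.26315789 251.46783626] [0.52486562 0.15858719 0.21264632] x -0.0012958299918796393 tilt 0.8869859366366535 rad 0.09265537746629264
[355 252   8  10  64] [358.203125 256.890625] [0.49743538 0.15552986 0.1931988 ] x -0.028895929131652315 tilt 1.2489806670998722 rad 0.07869585980167723
bed n [-0.76506618 -0.00105227  0.6439508 ] tilt 0.871144752198763 506
[355 212  12  16  69] [362.92753623 218.7826087 ] [0.49005023 0.15470673 0.21057529] x -0.036326802388817456 tilt 1.254426259087196 rad 0.0975885253968534
[350 219   9  10  79] [354.30379747 223.74683544] [0.52672226 0.15879412 0.21056091] x 0.0005723064254985911 tilt 0.86668050954789 rad 0.0905627184851528
bed n [-0.96338874 -0.00111954  0.26810609] tilt 1.2993695409558104 40
```

Emit:
jog_arm(
  motion=[
    {"dx": -1.25,"dy": -0.15,"dz": 0,"turn": 0},
    {"dx": -1.25,"dy": -0.15,"dz": 0,"turn": 0},
    {"dx": 0,"dy": 0,"dz": 3.3,"turn": 0},
    {"dx": 0,"dy": 0,"dz": 3.3,"turn": 0},
    {"dx": 0,"dy": 0,"dz": 3.3,"turn": 0},
    {"dx": 0,"dy": 0,"dz": 3.3,"turn": 0},
    {"dx": 0.86,"dy": -3.34,"dz": 0,"turn": 0},
    {"dx": 0.86,"dy": -3.34,"dz": 0,"turn": 0},
    {"dx": 0.86,"dy": -3.34,"dz": 0,"turn": 0},
    {"dx": 0.86,"dy": -3.34,"dz": 0,"turn": 0},
    {"dx": 0.86,"dy": -3.34,"dz": 0,"turn": 0},
    {"dx": 0.86,"dy": -3.34,"dz": 0,"turn": 0},
  ],
)

```text
time: 12.93
tool_pos: [0.5275, -0.0454, 0.3203]
tcp_rot: [-0.17, 3.135, -0.0]
wrist_force: [0.3, -0.0, -0.3]
width: 0.003
```

Emit:
jog_arm(
  motion=[
    {"dx": 0.86,"dy": -3.34,"dz": 0,"turn": 0},
    {"dx": 0.86,"dy": -3.34,"dz": 0,"turn": 0},
    {"dx": 0.86,"dy": -3.34,"dz": 0,"turn": 0},
    {"dx": 0.86,"dy": -3.34,"dz": 0,"turn": 0},
    {"dx": 0,"dy": 0,"dz": 0,"turn": 0},
    {"dx": 0,"dy": 0,"dz": 0,"turn": 0},
    {"dx": 0,"dy": 0,"dz": 0,"turn": 0},
  ],
  fingers=4.5,
)

```text
time: 13.52
tool_pos: [0.5617, -0.1773, 0.3199]
tcp_rot: [0.169, -3.137, -0.001]
wrist_force: [-0.8, 0.4, 0.4]
width: 0.526
```

Run:
```python
from h import *
shot('wrist','w6');s=bot.read_state();print(s['time'],s['tool_pos'],s['width'],s['wrist_force'],cr(s['tool_pos']));knob('w6')
shot('scene','s6');tilt('s6');shot('side','d6');tilt('d6')
```

```text
13.5667 [ 0.5618054  -0.17675029  0.32011715] 0.5261890908268638 [ 0.48703966  0.38359199 -0.11961891] (np.float64(-0.0017294516387738011), np.float64(-0.2123656531194514))
knob [ 298  234   36   36 1021] [315.49559256 251.63565132] [ 0.56197484 -0.17684637  0.25      ] (np.float64(-0.0015717003422812854), np.float64(-0.2124799116330987))
[338 246  14  14 146] [344.21917808 251.97260274] [0.52693156 0.15881745 0.21167711] x 0.0007829059801395324 tilt 0.8644603876592342 rad 0.09168044924593154
bed n [-0.7651337  -0.00113225  0.64387043] tilt 0.8712497205575392 575
[349 220  11   9  81] [354.08641975 224.16049383] [0.52758623 0.15889042 0.20977233] x 0.0014416257017512684 tilt 0.8569426935030202 rad 0.08978390333703425
bed n [-0.96151772 -0.00269498  0.27472969] tilt 1.2924867258527424 43
```

Emit:
jog_arm(
  motion=[
    {"dx": 0,"dy": 0,"dz": -2.4,"turn": 0},
    {"dx": 0,"dy": 0,"dz": -2.4,"turn": 0},
    {"dx": 0,"dy": 0,"dz": -2.4,"turn": 0},
    {"dx": 0,"dy": 0,"dz": -2.3,"turn": 0},
    {"dx": 0,"dy": 0,"dz": 0,"turn": 0},
    {"dx": 0,"dy": 0,"dz": 0,"turn": 0},
  ],
)

```text
time: 14.17
tool_pos: [0.5612, -0.1763, 0.2241]
tcp_rot: [0.172, -3.134, -0.002]
wrist_force: [0.4, 0.7, 0.9]
width: 0.522
```

Emit:
jog_arm(
  motion=[
    {"dx": 0,"dy": 0,"dz": 0,"turn": 0},
    {"dx": 0,"dy": 0,"dz": 0,"turn": 0},
    {"dx": 0,"dy": 0,"dz": 0,"turn": 0},
    {"dx": 0,"dy": 0,"dz": 0,"turn": 0},
    {"dx": -0.03,"dy": 0.3,"dz": 0,"turn": 0},
    {"dx": -0.03,"dy": 0.3,"dz": 0,"turn": 0},
    {"dx": -0.03,"dy": 0.3,"dz": 0,"turn": 0},
    {"dx": -0.03,"dy": 0.3,"dz": 0,"turn": 0},
    {"dx": 0,"dy": 0,"dz": 0,"turn": 0},
    {"dx": 0,"dy": 0,"dz": 0,"turn": 0},
  ],
  fingers=2.6,
)

```text
time: 15.0
tool_pos: [0.5611, -0.1654, 0.2253]
tcp_rot: [-0.17, 3.137, 0.0]
wrist_force: [-0.5, -1.1, 1.1]
width: 0.303
```

Emit:
jog_arm(
  motion=[
    {"dx": -0.02,"dy": 0.2,"dz": 0,"turn": 0},
    {"dx": -0.02,"dy": 0.2,"dz": 0,"turn": 0},
    {"dx": -0.02,"dy": 0.2,"dz": 0,"turn": 0},
    {"dx": 0,"dy": 0,"dz": 0,"turn": 0},
    {"dx": 0,"dy": 0,"dz": 0,"turn": 0},
  ],
)

```text
time: 15.42
tool_pos: [0.5604, -0.1594, 0.2251]
tcp_rot: [0.17, -3.137, -0.001]
wrist_force: [1.0, -1.3, 0.5]
width: 0.304
```

Emit:
jog_arm(
  motion=[
    {"dx": -0.02,"dy": 0.2,"dz": 0,"turn": 0},
    {"dx": -0.02,"dy": 0.2,"dz": 0,"turn": 0},
    {"dx": -0.02,"dy": 0.2,"dz": 0,"turn": 0},
    {"dx": 0,"dy": 0,"dz": 0,"turn": 0},
    {"dx": 0,"dy": 0,"dz": 0,"turn": 0},
  ],
)

```text
time: 15.83
tool_pos: [0.5598, -0.1534, 0.2252]
tcp_rot: [0.17, -3.137, -0.001]
wrist_force: [-0.1, -0.2, 0.2]
width: 0.304
```

Emit:
jog_arm(
  motion=[
    {"dx": -0.02,"dy": 0.2,"dz": 0,"turn": 0},
    {"dx": -0.01,"dy": 0.1,"dz": 0,"turn": 0},
    {"dx": 0,"dy": 0,"dz": 0,"turn": 0},
    {"dx": 0,"dy": 0,"dz": 0,"turn": 0},
  ],
)

```text
time: 16.17
tool_pos: [0.5595, -0.1506, 0.2252]
tcp_rot: [0.17, -3.137, -0.0]
wrist_force: [-0.5, -1.2, -0.5]
width: 0.304
```

Emit:
jog_arm(
  motion=[
    {"dx": -0.02,"dy": 0.2,"dz": 0,"turn": 0},
    {"dx": 0,"dy": 0,"dz": 0,"turn": 0},
    {"dx": 0,"dy": 0,"dz": 0,"turn": 0},
    {"dx": 0,"dy": 0,"dz": 0,"turn": 0},
  ],
)

```text
time: 16.5
tool_pos: [0.5593, -0.1486, 0.2252]
tcp_rot: [0.17, -3.137, -0.0]
wrist_force: [0.0, -1.1, 0.6]
width: 0.306
```

Emit:
jog_arm(
  motion=[
    {"dx": -0.02,"dy": 0.15,"dz": 0,"turn": 0},
    {"dx": 0,"dy": 0,"dz": 0,"turn": 0},
    {"dx": 0,"dy": 0,"dz": 0,"turn": 0},
  ],
)

```text
time: 16.75
tool_pos: [0.5592, -0.1482, 0.2253]
tcp_rot: [-0.17, 3.137, -0.003]
wrist_force: [0.1, -4.8, -0.0]
width: 0.305
```

Emit:
jog_arm(
  motion=[
    {"dx": -0.01,"dy": 0.15,"dz": 0,"turn": 0},
    {"dx": 0,"dy": 0,"dz": 0,"turn": 0},
    {"dx": 0,"dy": 0,"dz": 0,"turn": 0},
  ],
)

```text
time: 17.0
tool_pos: [0.5592, -0.148, 0.2252]
tcp_rot: [-0.17, 3.137, -0.007]
wrist_force: [0.3, -7.8, -1.6]
width: 0.304
```

Emit:
jog_arm(
  motion=[
    {"dx": -0.02,"dy": 0.2,"dz": 0,"turn": 0},
    {"dx": -0.01,"dy": 0.1,"dz": 0,"turn": 0},
    {"dx": 0,"dy": 0,"dz": 0,"turn": 0},
    {"dx": 0,"dy": 0,"dz": 0,"turn": 0},
  ],
)

```text
time: 17.33
tool_pos: [0.5592, -0.1476, 0.2253]
tcp_rot: [-0.169, 3.136, -0.014]
wrist_force: [1.1, -14.8, -3.3]
width: 0.302
```

Emit:
jog_arm(
  motion=[
    {"dx": 0.02,"dy": -0.3,"dz": 0,"turn": 0},
    {"dx": 0.02,"dy": -0.3,"dz": 0,"turn": 0},
    {"dx": 0,"dy": 0,"dz": 0,"turn": 0},
    {"dx": 0,"dy": 0,"dz": 0,"turn": 0},
  ],
  fingers=4.5,
)

```text
time: 17.67
tool_pos: [0.5592, -0.1483, 0.2252]
tcp_rot: [-0.17, 3.137, 0.001]
wrist_force: [-0.2, -0.3, -0.4]
width: 0.525
```

Emit:
jog_arm(
  motion=[
    {"dx": 0,"dy": 0,"dz": 3,"turn": 0},
    {"dx": 0,"dy": 0,"dz": 3,"turn": 0},
    {"dx": 0,"dy": 0,"dz": 3.4,"turn": 0},
    {"dx": 0,"dy": 0,"dz": 0,"turn": 0},
    {"dx": 0,"dy": 0,"dz": 0,"turn": 0},
    {"dx": 0,"dy": 0,"dz": 0,"turn": 0},
  ],
)

```text
time: 18.17
tool_pos: [0.5591, -0.1482, 0.3191]
tcp_rot: [-0.171, 3.137, 0.001]
wrist_force: [0.3, 0.5, -0.3]
width: 0.526
```

Run:
```python
from h import *
shot('wrist','w7');s=bot.read_state();print(s['time'],s['tool_pos'],s['width'],s['wrist_force']);knob('w7')
shot('scene','s7');tilt('s7');shot('side','d7');tilt('d7')
a=np.load('pics/s7.npz')['p'][180:420,230:470];b=np.load('pics/w7.npz')['p']
cv2.imwrite('pics/c7.png',np.hstack([cv2.resize(a,(375,375)),cv2.resize(b,(420,375))])[:,:,::-1])
```

```text
18.2167 [ 0.5585997  -0.14813927  0.31796088] 0.5257303774505557 [-0.20433325 -0.13819047 -0.72680553]
knob [ 295  233   35   37 1012] [311.91304348 251.11561265] [ 0.55900849 -0.14992984  0.25      ] (np.float64(-0.0015381869750311153), np.float64(-0.18540043676817416))
[338 246  14  14 144] [344.16666667 251.93055556] [0.52704305 0.15882988 0.21180817] x 0.0008950825819692941 tilt 0.8632508218265387 rad 0.09181253489008466
bed n [-0.76528164 -0.00094571  0.64369489] tilt 0.871479284055529 587
[350 220  10  10  80] [354.35  224.175] [0.52646693 0.15876566 0.20931754] x 0.0003153926062044888 tilt 0.8694688760323436 rad 0.08931809376394517
bed n [-0.96392533 -0.01847049  0.26553115] tilt 1.3019945262068822 57
```

View pics/c7.png

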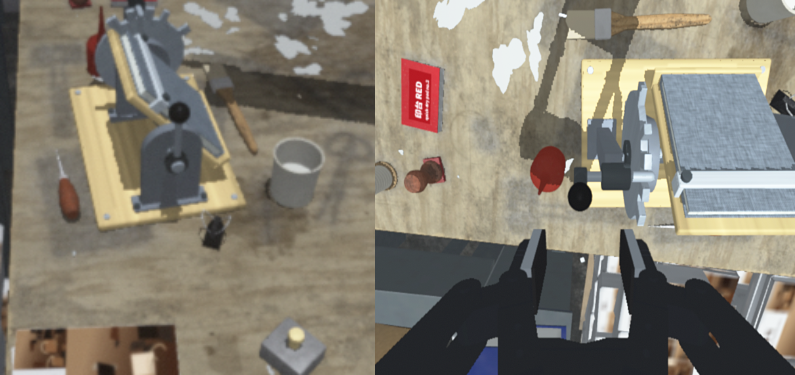

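```bash
python3 -c "
from h import *
print(bot.finish_job())"
```

```text
the job is handed in; nothing more can be done
None
```

I locked the bed at 50 degrees with the pin fully home and handed the job in at about 18.3 s of the 56 s allowed. The hand-in call gives no verdict, so I can't confirm how it was judged.

**What I did:**
1. I drew the pin about 24 mm, clear of the disc.
2. I pushed the lever ball until the bed was up, then nudged it back because it had gone slightly past, to about 0.91 rad.
3. I drove the pin home with a 15 N push, opened the fingers and lifted clear.

**Last checks:**
- **Pin:** the knob measured y = -185.4 mm in the cradle's frame; fully home is -185 mm.
- **Bed:** the tilt was 0.871 rad from the bed's plane; 50 degrees is 0.873. The lever ball gave 0.863 rad in the scene camera and 0.869 in the side camera.
- **Contact:** the wrist force was under 1 N, so the robot was touching nothing.
- **Things round the cradle:** all four looked undisturbed in the last pictures. I judged this by eye and did not measure them again.

**Disagreement:** the bed plane fitted from the side camera gave about 1.30 rad. It rested on only 57 pixels seen nearly edge-on, so I disregarded it.

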